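Clamp a stone cast in the model holder

ROBOT

A 6-joint arm with a two-finger parallel gripper is mounted at the origin on the work surface. World frame = base frame: x ahead of the robot, y to its left, z up, the work surface at z = 0. Lengths are in mm, angles in degrees, forces in N, time in s.
With the tool pointing down it reaches from about 350 to 850 mm from the base axis. Payload 8.1 kg.
Tool frame: the origin (TCP) lies between the finger pads; the fingertips stand r.nose_length ahead of it and the grasp point (between the pads) lies 3 mm ahead of it (r.nose_length is the distance from the TCP to the fingertips, in mm); x points along the fingers, y is the direction in which the jaws open and shut, and the axes are right-handed (so a half turn about x gives the same grasp; the last joint's range is limited). The gripper opens to 85 mm and grips with 20 to 120 N. Pads are 22 mm wide; open, the fingers measure 114 mm over their backs; the gripper's body (76 mm by 85 mm) begins 54 mm behind the grasp point. The pads swing forward as they close: fully open they stand 13 mm farther back than shut.
Start: joints at [59.45, 7.471, 85.268, -0, 87.261, -4.893], TCP at [259.77, 540.855, 216.592] pointing down, gripper open.
Joint ranges: [-169.43, 169.43], [-51.17, 129.36], [1.28, 143.12], [-76.62, 256.62], [0, 156.53], [-152.29, 152.29]. Speed limits (degrees/s): [136.94, 136.94, 159.86, 180, 180, 180].

INTERFACE

Orientations are given as [roll, pitch, yaw] about the fixed x, y, z axes, in that order (R = Rz(yaw) Ry(pitch) Rx(roll)).
In Python, from bench import sense, optics, order, r gives the robot as it stands.
- The arm moves only by the tool carry_out, never from a script. Its argument "commands" is one flat list of numbers, 7 for each row, row after row: the shift along the tool's x, y, z in m, then the turn, a rotation vector about the tool's x, y, z in degrees, then the closure, from -1 (fully open) to 1 (shut), so that 0 is half open. A call has 1 to 12 rows; each row is the pose to reach, as a shift and turn from the pose measured when the call began, along the tool's axes at that moment; what a row does not reach only later rows make up. A row lasts 1/8 s, in which the tool goes at most 62.5 mm and 10.7 degrees, less where a joint would pass 70% of its speed; a pose out of reach is approached as far as the arm can. A call with a gripper value outside its range is refused whole. The fingers move at their own pace and stop on an object; "grip_force" is the grip in N (left out, the last holds). Time passes only in rows, so rows that repeat a pose let the fingers close. It gives the time, the measured TCP pose, the force and the opening at its end, in the units of the state.
- sense(): the state, without advancing time (a new reading comes with each control period).
- optics.snapshot(name): name is "scene" or "top"; returns (picture, depth): 420x560x3 uint8, red, green, blue; 420x560 float32, mm along the optical axis (not along the pixel's ray), 0 where there is no reading.
- optics.calibration(name): a dict with "mtx" (3x3 intrinsics, pixels), "k1" (the pictures are not rectified: a ray, as slopes to the right and down, at radius r is drawn at 1 + k1 r^2 times it, then the intrinsics apply), "extrinsics" (4x4, takes a point from camera to world coordinates). Camera axes: x right, y up, looking along -z (the intrinsics and any distortion apply to the point x, -y, -z); pixel columns grow to the right and rows downward; lengths in mm; the calibration is good to about 2 mm. A picture is of the moment at which its call begins. calibration takes no time and is no camera call.
- order.hand_in(): hands the job in, once; it reports no verdict.
The state is a dict: "time": time; "joint_pos": joint angles; "qd": joint speeds; "joint_efforts": joint torques, N m; "tool_pos": TCP position; "tcp_rot": TCP orientation; "ft_force": force on the tool from outside, world axes, zero at the start; "wrist_torque": the same for the moment, N m; "finger_gap": finger opening in mm.
Only numpy, scipy, OpenCV 4.12 (cv2) and the standard library are available. Lean on these libraries where they do the work, as an engineer would, in place of code of your own. Each camera call takes 0.05 s, during which the arm holds its last target. There are 200 camera calls.

TASK

Clamp the stone dental cast in the model holder. Slide the saddle up by its thumb plate so that its jaw carries the cast forward until you feel it come up firmly against both claws, without forcing it, then swing the cam lever forward all the way to its stop so that the cast is held tight. Leave the other things on the bench alone.

Things in the scene. Friction and masses are not known exactly. Their poses are not given: they have to be found in the camera images.
- holder: Model holder, fixed: round iron foot 110 mm across, ball head, level aluminium bed, steel rail behind. Origin: centre of the foot's underside, on the bench. Its +x ('forward') runs along the rail from saddle to claws, +y to the left, z up. Bed: top 68 mm above the bench, x -34 to +68 mm, 72 mm wide. Rail: x -128 to +22 mm, 28 mm wide, top 64 mm up, a dark strip let into it.
- claws: The two fixed steel claws that the cast is pushed against, each 11 mm wide and 22 mm high above the bed, at y = +22 and -22 mm of the holder. They are screwed down, at a different place along the bed each time. Origin: on the holder's centre line at bench height, in the plane of the claws' faces that look to the cast; axes as the holder's.
- cast: Loose stone cast of a lower jaw, 0.16 kg, standing on the bed between jaw and claws. Base 16 mm thick, 60 mm wide, 55 mm long: rounded front (radius 30 mm, towards the jaw) and flat heel (towards the claws); teeth up to 34 mm above the bed. Origin: underside, centre of the front's round; the flat heel is 25 mm away along its own +x and the foremost point 30 mm along its own -x.
- saddle (a joint): Travel (m) of the steel saddle along the rail, 0 fully back, up to 0.050 forward, along the holder's +x. With the lever open it drags with about 3.5 N and stays where it is left; pushing the cast along adds about 1 N. Home, the push rises steeply: 10 to 15 N on the thumb plate is firm enough.
- thumb (a point): Middle of the rear face of the saddle's upright thumb plate (42 mm wide, 6 mm thick; from 78 to 110 mm above the bench; this point is 95 mm up). Push here, along the holder's +x. Behind it only the low rail.
- jaw: The saddle's jaw: a flat steel bar with two upright nylon-sleeved pins (9 mm thick, 28 mm apart, standing 1.5 to 18 mm above the bed) that meet the cast's front. Origin on the holder's centre line at bench height; the pins' foremost points are 62.5 mm along +x from it. It is sprung in the saddle: pushed back it gives about 1 mm for 6 N.
- lever (a joint): Angle (rad) of the cam lever: 0 open (points to the holder's left, 10 degrees to the rear), 1.75 at its stop, closed (points straight forward). Starts below 0.2. Swings level, clockwise from above, stays where left; takes 2 to 4 N at its tip. Its swing locks the saddle to the rail (from about 0.3 rad on) and drives the jaw 3.5 mm forward: the saddle must be right up first.
- lever_pin (a point): The lever's upright pin, on the saddle's left side, 46 mm left of the holder's centre line, 65 mm above the bench; it travels with the saddle. The hub around it is 21 mm across.
- lever_tip (a point): Middle of the lever's black plastic end, 61 mm from the pin, 65 mm above the bench. The end is 22 mm long, 10 mm thick and 18 mm high; the rest of the lever is a bar 8 mm thick.
- wax_knife: Wax knife, wooden handle with a slim steel blade, 185 mm long in all, lying on the bench right of the holder: leave it.
- dish: Small glass bowl, 64 mm across, 30 mm high, right of the holder: leave it.
- bottle: Small brown bottle, 40 mm across, 85 mm high, left of the holder: leave it.
There are look-alikes about, which are no part of the job. There is more than one size of the holder; the job needs the larger. What is shaped like the cast but turquoise is not meant.

How it is judged (in metres and radians):
On the way:
1. the cast is home: its flat heel squarely against both claws and the jaw up against it, with the lever still open (x of cast in the frame of claws above -0.0268 m and angle between the x axis of cast and the x axis of holder, either way round below 0.05 rad and contact force between jaw and cast above 1 N and value of joint lever below 0.5 rad), for 0.1 s.
At the end, for the whole second after the job is handed in: The cam lever is at its stop (within 0.15 rad) and the cast stands still and flat on the bed, heel square (within 0.05 rad) against the claws (within 1.8 mm), gripped with 6 to 28 N by the jaw and at least 5 N against the claws (value of joint lever above 1.6 rad and contact force between jaw and cast between 6 and 28 N and contact force between claws and cast above 5 N and x of cast in the frame of claws above -0.0268 m and angle between the x axis of cast and the x axis of holder, either way round below 0.05 rad and angle between cast's own z axis and vertical below 0.05 rad and z of cast in the frame of holder below 0.071 m and linear speed of cast below 0.01 m/s); the robot touches nothing.
It fails at once if the stone cast is squeezed with more than 35 N (contact force between jaw and cast above 35 N).
It fails at once if the cast is tipped or lifted (angle between cast's own z axis and vertical above 0.25 rad or z of cast in the frame of holder above 0.08 m).
It fails at once if the wax knife, dish or bottle is moved more than 20 mm (distance of any of wax_knife, dish, bottle from where it was at the start of the episode above 0.02 m).
It also fails if it takes over 72 s, if anything falls off the work surface, if the arm or the gripper's body presses on something with over 40 N, if the wrist force passes 120 N, or if a joint passes its speed limit or range.

## Working session

There is one attempt and no reset: what is moved stays moved. The work goes in short steps, Python scripts to look and compute and a tool call to move; the robot and the scene stay as the last step left them, time stands still between calls to the robot, and variables do not carry over. Pictures are saved under pics/ and viewed, about 8 in all and at most 12, crops included, and the job is handed in when it is done.

Besides the shell and the picture viewer there is one more tool, called after ">>>" as a command line: name --argument value ..., lists and objects as JSON in quotes. carry_out: Moves the arm, as the interface text tells. Its arguments: {"type":"object","properties":{"commands":{"type":"array","items":{"type":"number"}},"grip_force":{"type":"number"}},"required":["commands"]}

```bash
mkdir -p pics; cat > h.py <<'E'
import numpy as np, cv2
from bench import sense, optics, order, r
def ray(cal,u,v):
    K=cal["mtx"];K=np.array(K);x=(u-K[0,2])/K[0,0];y=(v-K[1,2])/K[1,1]
    rd=np.hypot(x,y);s=rd
    for _ in range(30): s=rd/(1+cal["k1"]*s*s)
    f=s/rd if rd>0 else 1
    T=np.array(cal["extrinsics"]);d=T[:3,:3]@np.array([x*f,-y*f,-1.]);return T[:3,3],d
def plane(cal,u,v,z):
    o,d=ray(cal,u,v);return o+d*(z-o[2])/d[2]
def dpt(cal,u,v,D):
    o,d=ray(cal,u,v);return o+d*D
def proj(cal,P):
    T=np.array(cal["extrinsics"]);p=T[:3,:3].T@(np.array(P)-T[:3,3]);x=p[0]/-p[2];y=-p[1]/-p[2]
    f=1+cal["k1"]*(x*x+y*y);K=np.array(cal["mtx"]);return K[0,0]*x*f+K[0,2],K[1,1]*y*f+K[1,2]
E
python3 - <<'E'
from h import *
print(sense(), r.nose_length)
for n in("scene","top"):
    p,d=optics.snapshot(n);np.savez(n+"0.npz",p=p,d=d);cv2.imwrite(f"pics/{n}0.png",cv2.cvtColor(p,cv2.COLOR_RGB2BGR))
    c=optics.calibration(n);print(n,c)
E
```

```text
{'time': 0.0, 'joint_pos': array([ 5.94496426e+01,  7.51323535e+00,  8.53306077e+01,  9.38600293e-04,
        8.72606172e+01, -4.89284383e+00]), 'qd': array([-0.0890961 , -0.12701258,  0.01203287,  0.00037256, -0.00256965,
        0.02524404]), 'joint_efforts': array([-1.15652398e-03, -5.69394815e+01, -5.00551164e+01, -5.19425066e-04,
        1.50094862e-02,  1.85104113e-05]), 'tool_pos': array([259.47245657, 540.35386466, 215.55123944]), 'tcp_rot': array([ -95.40701281,   89.89553559, -121.06457212]), 'ft_force': array([-0.11076409,  0.01433541, -0.53953168]), 'wrist_torque': array([ 0.008027  , -0.02717951, -0.01409517]), 'finger_gap': 85.3535838195396} 22.0
scene {'mtx': array([[508.45839246,   0.        , 285.5960518 ],
       [  0.        , 508.45839246, 213.38847862],
       [  0.        ,   0.        ,   1.        ]]), 'k1': 0.02671323625944754, 'extrinsics': array([[ 4.50619522e-01, -6.41754732e-01,  6.20558547e-01,
         1.23922372e+03],
       [ 8.92690273e-01,  3.18643188e-01, -3.18701420e-01,
        -4.08368821e+02],
       [ 6.79139043e-03,  6.97579660e-01,  7.16475048e-01,
         9.80765805e+02],
       [ 0.00000000e+00,  0.00000000e+00,  0.00000000e+00,
         1.00000000e+00]])}
top {'mtx': array([[453.68181907,   0.        , 284.09242425],
       [  0.        , 453.68181907, 208.89792931],
       [  0.        ,   0.        ,   1.        ]]), 'k1': -0.1213780558743497, 'extrinsics': array([[-1.81007709e-02,  9.92549649e-01, -1.20488818e-01,
         3.02024506e+02],
       [-9.99824773e-01, -1.73933249e-02,  6.92064752e-03,
         2.10482702e+01],
       [ 4.77338510e-03,  1.20592975e-01,  9.92690561e-01,
         1.28287377e+03],
       [ 0.00000000e+00,  0.00000000e+00,  0.00000000e+00,
         1.00000000e+00]])}
```

View pics/scene0.png

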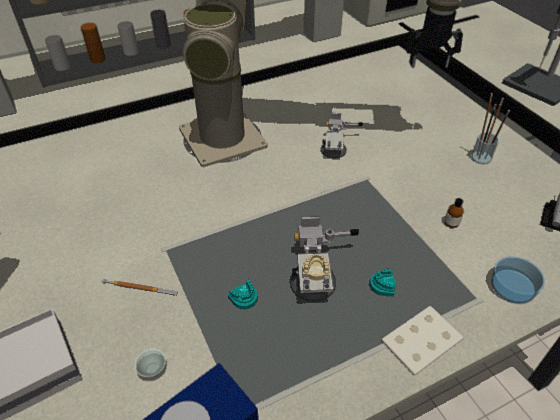

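View pics/top0.png

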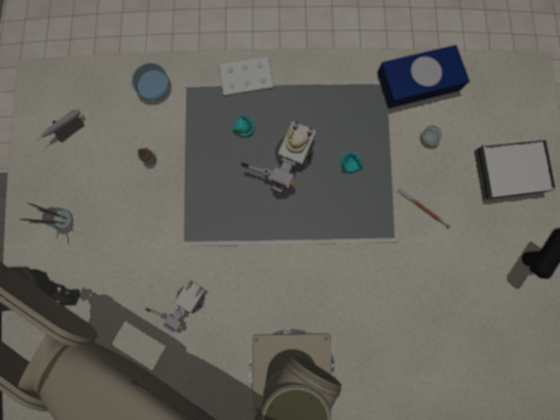

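The scene view shows the large holder on the mat at about (314,255), with the cream cast at (316,268), the thumb plate at (311,222) and the black lever tip at (354,232). The top view has it at (290,160), with the tip at (246,165). Possible confusions:
- the small holder, scene (334,135) / top (183,305)
- turquoise casts, scene (243,294) and (384,283)

I choose the holder on the mat, since it is the larger one and carries the cream cast. I'll check that in a crop.

```bash
python3 - <<'E'
from h import *
a=cv2.imread("pics/scene0.png")[200:310,270:370];b=cv2.imread("pics/top0.png")[110:200,230:330]
a=cv2.resize(a,(400,440),interpolation=cv2.INTER_CUBIC);b=cv2.resize(b,(400,360),interpolation=cv2.INTER_CUBIC)
b=cv2.convertScaleAbs(b,alpha=1.5)
b=cv2.copyMakeBorder(b,0,80,0,0,cv2.BORDER_CONSTANT)
cv2.imwrite("pics/crop0.png",np.hstack([a,b]))
# depth-based height map from both views
for n in("scene","top"):
    z=np.load(n+"0.npz");d=z["d"];c=optics.calibration(n)
    box=(270,200,370,310) if n=="scene" else (230,110,330,200)
    pts=[]
    for v in range(box[1],box[3]):
        for u in range(box[0],box[2]):
            if d[v,u]>0: pts.append([u,v,*dpt(c,u,v,d[v,u])])
    pts=np.array(pts);np.save(n+"pts.npy",pts)
    print(n,np.percentile(pts[:,4],[1,5,50,90,95,99,99.9]))
    for lo,hi in((40,58),(58,62),(62,66),(66,70),(70,76),(76,84),(84,92),(92,100),(100,108),(108,116)):
        m=(pts[:,4]>lo)&(pts[:,4]<hi)
        if m.sum()>2:print(lo,hi,m.sum(),pts[m][:,:4].mean(0).round(1),pts[m][:,2:4].min(0).round(),pts[m][:,2:4].max(0).round())
E
```

```text
scene [ -3.86750373  -2.443135     1.36435823  77.73094683  84.62497148
 101.69919482 110.26015011]
40 58 133 [311.3 255.4 584.1  -1.7] [523. -78.] [698. 124.]
58 62 92 [320.5 262.2 615.8   4.7] [521. -78.] [699. 125.]
62 66 192 [317.6 258.1 605.9   2.2] [522. -75.] [699. 127.]
66 70 418 [315.4 266.7 628.2 -16.6] [517. -79.] [698. 126.]
70 76 290 [319.  256.8 609.4   3.4] [519. -72.] [699. 128.]
76 84 608 [312.7 247.9 584.9  -0.9] [510. -69.] [694. 114.]
84 92 309 [314.7 262.4 629.9 -20.9] [516. -67.] [686.  42.]
92 100 126 [314.3 250.  603.5  -7.8] [516. -63.] [682.  44.]
100 108 127 [314.  245.2 595.4  -4.6] [511. -53.] [667.  47.]
108 116 34 [310.  217.3 522.1  25.2] [514.   7.] [530.  44.]
top [ -5.56693917  -3.87629502   1.20580761  74.98977755  82.41887657
 100.16011071 110.69197504]
40 58 66 [286.2 168.2 564.9   4.3] [501. -68.] [609. 113.]
58 62 40 [282.6 172.7 550.9  14.8] [502. -65.] [689. 110.]
62 66 201 [288.9 158.2 590.5  -3.3] [499. -74.] [694. 120.]
66 70 302 [291.7 149.8 613.1 -11.6] [504. -77.] [692. 128.]
70 76 213 [283.9 157.5 590.5  10.4] [508. -74.] [694. 125.]
76 84 515 [288.1 160.2 580.9  -0.8] [507. -68.] [688. 122.]
84 92 177 [295.3 141.9 629.8 -20.9] [511. -64.] [683.  38.]
92 100 77 [294.3 144.5 620.2 -17.9] [509. -61.] [678.  44.]
100 108 67 [291.7 152.6 596.3 -10.3] [511. -52.] [658.  43.]
108 116 27 [279.1 180.6 519.4  24.5] [510.   7.] [530.  43.]
```

View pics/crop0.png

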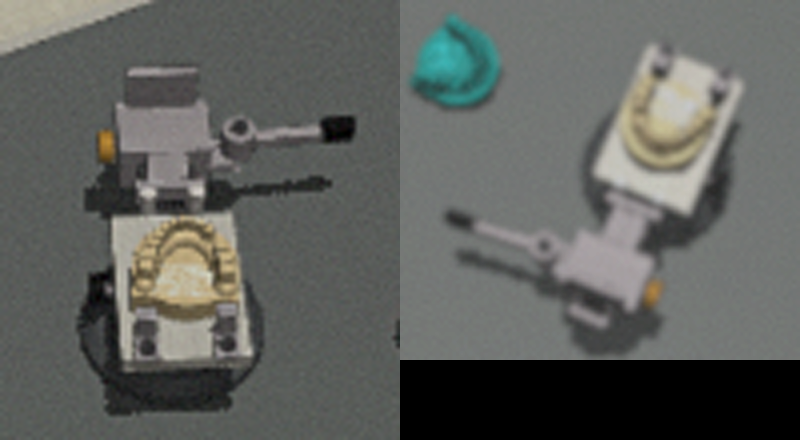

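```bash
python3 - <<'E'
from h import *
for n in("scene","top"):
    z=np.load(n+"0.npz");p=z["p"];c=optics.calibration(n);pts=np.load(n+"pts.npy")
    P=pts[:,2:5]
    # thumb plate: top band
    m=P[:,2]>90;m&=P[:,0]<545
    T=P[m];ctr=T.mean(0);w,V=np.linalg.eigh(np.cov(T[:,:2].T));print(n,"thumb",len(T),ctr.round(1),"width axis deg",np.degrees(np.arctan2(V[1,1],V[0,1])).round(1), "ext",(T[:,:2]@V[:,1]).ptp() if hasattr(T,'ptp') else np.ptp(T[:,:2]@V[:,1]),np.ptp(T[:,:2]@V[:,0]))
    Tt=P[(P[:,2]>105)&(P[:,0]<545)];print(" top edge",Tt.mean(0).round(1))
    # bed: height 62..74 and x>560, y<50 , not lever
    B=P[(P[:,2]>60)&(P[:,2]<105)&(P[:,0]>570)&(P[:,1]<30)&(P[:,1]>-90)].astype(np.float32)
    print(" bed rect",cv2.minAreaRect(B[:,:2].copy()))
    # black tip
    uv=pts[:,:2].astype(int);g=p[uv[:,1],uv[:,0]].max(1)
    m=(g<45)&(P[:,2]>50)&(P[:,1]>70)
    q=P[m];print(" tip",m.sum(),pts[m][:,:2].mean(0).round(1),plane(c,*pts[m][:,:2].mean(0),74).round(1),q.mean(0).round(1))
    # claws: dark-ish grey above 80 ; cast: yellowish
    rgb=p[uv[:,1],uv[:,0]].astype(int)
    m=(rgb[:,0]-rgb[:,2]>45)&(P[:,2]>72)&(P[:,0]>560)&(rgb[:,0]>90)
    q=P[m];print(" cast",m.sum(),q.mean(0).round(1),cv2.minAreaRect(q[:,:2].astype(np.float32)))
E
```

```text
scene thumb 131 [523.3  25.7 102.2] width axis deg 68.3 ext 41.35553158129571 13.211138792329677
 top edge [522.7  26.3 108.4]
 bed rect ((628.166748046875, -21.165603637695312), (71.97743225097656, 131.81658935546875), 66.32809448242188)
 tip 49 [354.  231.7] [582.  114.8  74. ] [578.4 117.7  69. ]
 cast 248 [642.  -25.   90.2] ((641.7557983398438, -23.877723693847656), (58.106815338134766, 50.66255569458008), 61.537086486816406)
top thumb 57 [519.   25.3 106.5] width axis deg 65.7 ext 41.32301342588826 7.893881571966176
 top edge [519.6  24.6 109.2]
 bed rect ((625.6452026367188, -22.799163818359375), (72.28018188476562, 127.44070434570312), 66.33650970458984)
 tip 14 [244.4 164.5] [572.3 118.5  74. ] [572.5 118.6  73.1]
 cast 0 [nan nan nan] ((0.0, 0.0), (0.0, 0.0), 0.0)<stdin>:19: RuntimeWarning: Mean of empty slice.
  ret = um.true_divide(
```

```bash
cat >> h.py <<'E'
from scipy.spatial.transform import Rotation as Ro
TH=np.array([518.,26.3,0.]);A=np.radians(-23.67);F=np.array([np.cos(A),np.sin(A),0]);L=np.array([-F[1],F[0],0]);Z=np.array([0,0,1.])
def hp(f,l,z,o=TH): return o+f*F+l*L+z*Z
Rg=np.column_stack([-Z,L,F])
def go(P):
    s=sense();R=Ro.from_euler("xyz",s["tcp_rot"],degrees=True)
    print("shift",(R.inv().apply(np.array(P)-s["tool_pos"])/1000).round(4),"turn",(R.inv()*Ro.from_matrix(Rg)).as_rotvec(degrees=True).round(2))
def st():
    s=sense();d=s["tool_pos"]-TH;print("t",s["time"],"f,l,z",(d@F).round(1),(d@L).round(1),s["tool_pos"][2].round(1),"Force f,l,z",(s["ft_force"]@F).round(2),(s["ft_force"]@L).round(2),s["ft_force"][2].round(2),"rot",s["tcp_rot"].round(1),"gap",s["finger_gap"].round(1))
E
python3 - <<'E'
from h import *
st();go(hp(-50,0,200));go(hp(-50,0,108))
for n,u,v in(("scene",329.5,232.5),("top",266.2,171.2)):
    q=plane(optics.calibration(n),u,v,76);print("hub",q,(q-TH)@F,(q-TH)@L)
E
```

```text
Traceback (most recent call last):
  File "h.py", line 24, in st
    s=sense();d=s["tool_pos"]-TH;print("t",s["time"],"f,l,z",(d@F).round(1),(d@L).round(1),s["tool_pos"][2].round(1),"Force f,l,z",(s["ft_force"]@F).round(2),(s["ft_force"]@L).round(2),s["ft_force"][2].round(2),"rot",s["tcp_rot"].round(1),"gap",s["finger_gap"].round(1))
                                                                                                                                                                                                                                                     ^^^^^^^^^^^^^^^^^^^^^
AttributeError: 'float' object has no attribute 'round'
```

```bash
sed -i 's/s\["finger_gap"\].round(1)/round(s["finger_gap"],1)/' h.py; python3 - <<'E'
from h import *
st();go(hp(-50,0,200));go(hp(-50,0,108))
for n,u,v in(("scene",329.5,232.5),("top",266.2,171.2)):
    q=plane(optics.calibration(n),u,v,76);print("hub",q,(q-TH)@F,(q-TH)@L)
E
```

```text
t 0.1 f,l,z -443.1 367.1 215.7 Force f,l,z -0.24 -0.02 0.44 rot [ -94.8   89.9 -120.5] gap 84.9
shift [ 0.0162 -0.3532  0.4056] turn [-1.99 -0.01  0.09]
shift [ 0.1082 -0.353   0.4056] turn [-1.99 -0.01  0.09]
hub [559.47282085  59.54547339  76.        ] 24.636830748111244 47.09865115746577
hub [552.2317612   59.24265586  76.        ] 18.126511882119875 43.914253005138164
```

>>> carry_out --commands '[0.016,-0.353,0.405,-2,0,0,1,0.016,-0.353,0.405,-2,0,0,1,0.016,-0.353,0.405,-2,0,0,1,0.016,-0.353,0.405,-2,0,0,1,0.016,-0.353,0.405,-2,0,0,1,0.016,-0.353,0.405,-2,0,0,1,0.016,-0.353,0.405,-2,0,0,1,0.016,-0.353,0.405,-2,0,0,1,0.016,-0.353,0.405,-2,0,0,1,0.016,-0.353,0.405,-2,0,0,1,0.016,-0.353,0.405,-2,0,0,1,0.016,-0.353,0.405,-2,0,0,1]' --grip_force 60

```text
time: 1.6
tool_pos: [471.3, 47.9, 200.1]
tcp_rot: [-110.1, 89.9, -133.6]
ft_force: [-0.1, -0.2, -0.2]
finger_gap: 0.2
```

```bash
python3 - <<'E'
from h import *
st();go(hp(-50,0,108))
E
```

```text
t 1.6 f,l,z -51.4 1.0 200.1 Force f,l,z 0.04 -0.23 -0.25 rot [-110.1   89.9 -133.6] gap 0.2
shift [ 0.0921 -0.0009  0.0014] turn [ 0.1  -0.03  0.09]
```

Lower and move to about 10 mm short of the plate.

>>> carry_out --commands '[0.05,-0.001,0,0,0,0,1,0.092,-0.001,0,0,0,0,1,0.092,-0.001,0.01,0,0,0,1,0.092,-0.001,0.02,0,0,0,1,0.092,-0.001,0.026,0,0,0,1,0.092,-0.001,0.026,0,0,0,1]'

```text
time: 2.35
tool_pos: [496.3, 36.2, 109.7]
tcp_rot: [-15.8, 89.9, -39.3]
ft_force: [0.7, 0.5, 0.3]
finger_gap: -0.1
```

```bash
python3 - <<'E'
from h import *
st()
o=[]
for n,(u,v) in (("scene",(315,240)),("top",(285,160))):
    p,d=optics.snapshot(n);p=p[v-50:v+50,u-50:u+50,::-1];o.append(cv2.resize(p,(400,400),interpolation=cv2.INTER_CUBIC))
cv2.imwrite("pics/near.png",np.hstack(o))
E
```

```text
t 2.35 f,l,z -23.8 0.3 109.7 Force f,l,z 0.48 0.72 0.25 rot [-15.8  89.9 -39.3] gap -0.1
```

View pics/near.png

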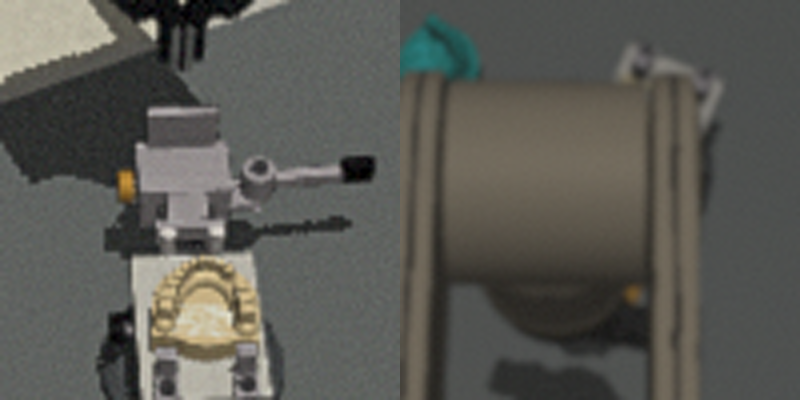

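Fingers are centred behind the plate at crop (185,50). Before pushing, I'll estimate the free travel from the height profiles.

```bash
python3 - <<'E'
from h import *
for n in("scene","top"):
    P=np.load(n+"pts.npy")[:,2:5];f=(P-TH)@F;l=(P-TH)@L
    for lo,hi in((-5,5),(9,19),(-19,-9),(17,27),(-27,-17)):
        m=(l>lo)&(l<hi);print(n,lo,hi,[(int(a),int(np.median(P[m&(f>=a)&(f<a+3),2]))) for a in range(20,180,3) if (m&(f>=a)&(f<a+3)).sum()>0])
E
```

```text
scene -5 5 [(20, 81), (23, 80), (26, 79), (29, 81), (32, 79), (35, 77), (38, 76), (41, 75), (44, 77), (47, 78), (50, 78), (53, 76), (56, 78), (59, 78), (65, 63), (68, 73), (71, 78), (74, 62), (80, 67), (83, 68), (107, 98), (110, 100), (113, 95), (116, 88), (119, 84), (122, 83), (125, 83), (128, 84), (131, 84), (134, 83), (137, 84), (140, 82), (143, 84), (146, 83), (149, 84), (152, 82), (155, 70), (158, 66), (161, 16), (164, 14), (167, 10), (170, 2), (173, 65), (176, 64), (179, 62)]
scene 9 19 [(20, 79), (23, 79), (26, 79), (29, 78), (32, 76), (35, 79), (38, 75), (41, 64), (44, 76), (47, 78), (50, 76), (53, 77), (56, 75), (59, 77), (65, 80), (68, 80), (71, 77), (74, 82), (77, 80), (80, 81), (83, 75), (107, 99), (110, 93), (113, 95), (116, 97), (119, 90), (122, 87), (125, 85), (128, 84), (131, 85), (134, 84), (137, 84), (140, 84), (143, 83), (146, 84), (149, 83), (152, 70), (155, 70), (158, 19), (161, 14), (164, 10), (167, 12), (170, 72), (173, 66), (176, 62), (179, 59)]
scene -19 -9 [(20, 77), (23, 77), (26, 78), (29, 78), (32, 78), (35, 78), (38, 68), (41, 68), (44, 65), (47, 78), (5
[... 3400 characters left out ...]
(137, 99), (140, 100), (143, 98), (146, 96), (149, 84), (152, 81), (158, 79), (161, 87), (164, 89), (167, 87), (173, 77), (176, 73), (179, 75)]
top -27 -17 [(20, 78), (23, 79), (26, 78), (29, 80), (32, 81), (35, 79), (41, -2), (44, 0), (47, -1), (50, 0), (53, -2), (56, 3), (59, -1), (62, 9), (65, 13), (68, 14), (71, 16), (74, 19), (77, 42), (80, 25), (83, 66), (86, 64), (89, 65), (92, 68), (95, 66), (98, 66), (101, 66), (104, 67), (107, 84), (110, 71), (113, 84), (116, 82), (119, 89), (122, 93), (125, 92), (128, 97), (131, 99), (134, 99), (137, 102), (140, 100), (146, 86), (149, 79), (152, 66), (155, 67), (158, 76), (161, 90), (164, 90), (167, 87), (170, 78), (173, 76), (176, 75), (179, 74)]
```

Free travel comes out at about 16 mm (jaw to cast) plus 3–5 mm (cast to claws), so around 20 mm of saddle. I'll push 13 mm to contact plus about 12 mm, then creep.

>>> carry_out --commands '[0,0,0.003,0,0,0,1,0,0,0.006,0,0,0,1,0,0,0.009,0,0,0,1,0,0,0.012,0,0,0,1,0,0,0.014,0,0,0,1,0,0,0.016,0,0,0,1,0,0,0.018,0,0,0,1,0,0,0.02,0,0,0,1,0,0,0.022,0,0,0,1,0,0,0.024,0,0,0,1,0,0,0.025,0,0,0,1]'

```text
time: 3.82
tool_pos: [518.3, 26.3, 108.9]
tcp_rot: [-65.8, 89.9, -89.4]
ft_force: [0.2, -0.1, -0.2]
finger_gap: -0.1
```

```bash
python3 - <<'E'
from h import *
st()
E
```

```text
t 3.825 f,l,z 0.2 0.1 108.9 Force f,l,z 0.27 -0.05 -0.16 rot [-65.8  89.9 -89.4] gap -0.1
```

```bash
python3 - <<'E'
from h import *
st()
u,v=315,240
p,d=optics.snapshot("scene");p=p[v-55:v+45,u-50:u+50,::-1];cv2.imwrite("pics/push1.png",cv2.resize(p,(600,600),interpolation=cv2.INTER_CUBIC))
c=optics.calibration("scene");P=[dpt(c,i,j,d[j,i]) for j in range(190,262) for i in range(285,335) if d[j,i]>0];P=np.array(P);f=(P-TH)@F;l=(P-TH)@L
for lo,hi in((-3,3),(14,20),(-20,-14)):
  m=(l>lo)&(l<hi);print([(int(a),int(np.median(P[m&(f>=a)&(f<a+3),2])),int(P[m&(f>=a)&(f<a+3),2].max())) for a in range(-30,110,3) if (m&(f>=a)&(f<a+3)).sum()>0])
E
```

```text
t 3.825 f,l,z 0.2 0.1 108.9 Force f,l,z 0.27 -0.05 -0.16 rot [-65.8  89.9 -89.4] gap -0.1
[(-12, 157, 157), (-6, 159, 160), (-3, 106, 106), (0, 134, 173), (3, 96, 169), (6, 100, 162), (9, 156, 205), (12, 153, 204), (18, 80, 80), (21, 78, 80), (24, 77, 77), (27, 77, 82), (30, 80, 80), (33, 79, 79), (36, 77, 80), (39, 73, 73), (42, 80, 80), (45, 77, 79), (48, 77, 78), (51, 81, 84), (54, 78, 79), (57, 75, 78), (60, 78, 78), (63, 80, 80), (66, 73, 82), (69, 73, 80), (72, 64, 66), (81, 68, 69), (108, 99, 101)]
[(-3, 106, 106), (0, 109, 110), (3, 103, 110), (6, 99, 173), (9, 137, 178), (12, 128, 177), (15, 134, 187), (18, 201, 212), (21, 79, 79), (24, 79, 81), (27, 78, 79), (30, 78, 80), (33, 76, 80), (36, 72, 78), (39, 65, 77), (42, 70, 70), (63, 78, 78), (66, 80, 80), (69, 81, 82), (72, 86, 86), (75, 84, 84), (78, 80, 86), (81, 79, 83), (84, 70, 70)]
[(-9, 176, 176), (-6, 176, 178), (0, 173, 178), (3, 94, 178), (6, 136, 176), (9, 176, 204), (12, 80, 206), (15, 79, 186), (18, 198, 214), (21, 77, 194), (24, 80, 83), (27, 78, 79), (30, 78, 81), (33, 77, 81), (36, 63, 79), (39, 66, 83), (42, 66, 72), (60, 78, 78), (63, 79, 79), (66, 79, 79), (69, 81, 83), (72, 79, 84), (75, 87, 87), (78, 78, 86), (81, 77, 87), (84, 66, 69), (87, 69, 69), (90, 68, 69), (93, 65, 69), (99, 67, 67), (108, 83, 83)]
```

View pics/push1.png

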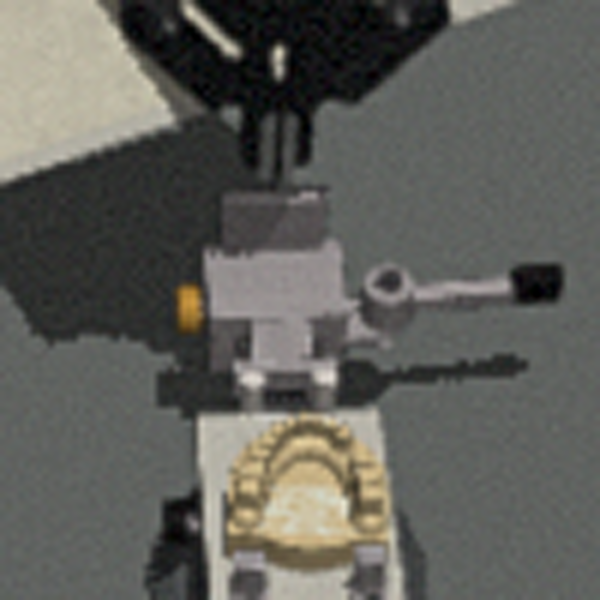

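No contact yet and the saddle has not moved; the fingers stand just behind the plate at (275,180). I'll creep on.

>>> carry_out --commands '[0,0,0.001,0,0,0,1,0,0,0.002,0,0,0,1,0,0,0.003,0,0,0,1,0,0,0.004,0,0,0,1,0,0,0.005,0,0,0,1,0,0,0.006,0,0,0,1]'

```text
time: 4.62
tool_pos: [523.8, 23.9, 108.9]
tcp_rot: [-68.5, 89.9, -92.0]
ft_force: [-0.7, 0.0, 0.3]
finger_gap: -0.3
```

```bash
python3 - <<'E'
from h import *
st()
p,d=optics.snapshot("scene");c=optics.calibration("scene");P=[dpt(c,i,j,d[j,i]) for j in range(190,262) for i in range(285,335) if d[j,i]>0];P=np.array(P);f=(P-TH)@F;l=(P-TH)@L
m=(abs(abs(l)-14)<6)&(P[:,2]>90)&(P[:,2]<112)&(f<25);print("plate front",f[m].round().tolist()[:40])
m=(abs(abs(l)-14)<4)&(P[:,2]>82)&(P[:,2]<90)&(f>60)&(f<105);print("pins",np.sort(f[m]).round())
m=(abs(l)<10)&(P[:,2]>113)&(P[:,2]<130);print("finger",np.c_[f[m],l[m],P[m,2]].round())
E
```

```text
t 4.625 f,l,z 6.3 0.1 108.9 Force f,l,z -0.69 -0.28 0.31 rot [-68.5  89.9 -92. ] gap -0.3
plate front [-2.0, -1.0, -1.0, -0.0, 2.0, 1.0, 1.0, 2.0, 3.0, 2.0, 5.0, 4.0, 2.0, 3.0, 4.0, 5.0, 5.0, 6.0, 7.0, 5.0, 9.0, 7.0, 9.0, 5.0, 5.0, 8.0, 8.0, 4.0, 4.0, 5.0, 6.0, 6.0, 5.0, 5.0, 7.0, 7.0, 7.0, 5.0, 5.0, 5.0]
pins [67. 68. 68. 70. 71. 71. 72. 73. 76. 76. 76. 77. 77. 77. 77. 78. 79. 79.
 80. 80. 80. 81. 81. 81. 82. 83. 83. 84. 84. 84. 85.]
finger [[ 18.  -6. 129.]
 [ 18.  -4. 129.]
 [ 19.  -2. 130.]
 [ 18.   6. 128.]]
```

```bash
python3 - <<'E'
from h import *
p,d=optics.snapshot("scene");c=optics.calibration("scene")
for u in (309,312,315,318):
    print(u)
    for v in range(196,226,1):
        q=dpt(c,u,v,d[v,u]);print((v,p[v,u].tolist(),int((q-TH)@F),int((q-TH)@L),int(q[2])),end=" ")
print(proj(c,hp(6.3,0,109)),proj(c,hp(6.3,0,87)),proj(c,hp(17,0,87)),proj(c,hp(3,0,110)))
s=p[185:230,285:345,::-1];cv2.imwrite("pics/tip.png",cv2.resize(s,(800,600),interpolation=cv2.INTER_NEAREST))
E
```

```text
309
(196, [23, 29, 28], 25, -7, 200) (197, [8, 6, 13], 24, -6, 196) (198, [0, 3, 5], 23, -6, 192) (199, [5, 8, 8], 24, -6, 190) (200, [2, 8, 15], 20, -6, 183) (201, [20, 13, 15], 19, -5, 179) (202, [23, 22, 20], 18, -5, 174) (203, [8, 6, 11], 19, -5, 172) (204, [18, 17, 17], 19, -5, 169) (205, [24, 30, 23], 21, -5, 168) (206, [48, 50, 51], 18, -5, 161) (207, [74, 74, 71], 18, -5, 159) (208, [73, 77, 74], 18, -4, 155) (209, [66, 74, 72], 22, -5, 156) (210, [75, 77, 72], 18, -4, 149) (211, [71, 71, 70], 17, -4, 145) (212, [75, 76, 72], 20, -4, 144) (213, [66, 68, 67], 16, -3, 137) (214, [69, 68, 70], 16, -3, 133) (215, [74, 76, 73], 18, -3, 132) (216, [73, 71, 69], 21, -4, 131) (217, [65, 64, 64], 4, -1, 110) (218, [89, 87, 88], 5, -1, 108) (219, [63, 64, 63], 5, -1, 105) (220, [71, 72, 69], 6, -1, 103) (221, [69, 65, 66], 10, -2, 103) (222, [67, 66, 65], 5, -1, 95) (223, [71, 67, 68], 6, -1, 92) (224, [75, 69, 69], 6, -1, 88) (225, [66, 63, 62], 5, 0, 84) 312
(196, [96, 93, 88], -2, 3, 172) (197, [79, 80, 71], 1, 2, 173) (198, [79, 80, 68], 1, 2, 171) (199, [41, 40, 41], 4, 2, 170) (2
[... 2312 characters left out ...]
98, 99, 98], -116, 37, 2) (213, [100, 103, 102], -115, 37, 0) (214, [96, 103, 99], -109, 36, 2) (215, [88, 92, 91], -105, 36, 2) (216, [53, 52, 52], -1, 20, 106) (217, [70, 66, 66], 1, 20, 107) (218, [80, 75, 73], 3, 19, 105) (219, [71, 71, 68], 6, 19, 104) (220, [71, 69, 66], 2, 20, 97) (221, [77, 73, 75], 7, 19, 99) (222, [71, 69, 65], 7, 20, 96) (223, [72, 69, 70], 5, 20, 90) (224, [81, 78, 76], 5, 20, 86) (225, [91, 87, 85], 7, 20, 84) (np.float64(309.81235861440393), np.float64(218.14413623001255)) (np.float64(309.4380456223401), np.float64(224.46853649550812)) (np.float64(309.82789005304676), np.float64(227.7426053264607)) (np.float64(309.7080082458941), np.float64(216.84998734194338))
```

View pics/tip.png

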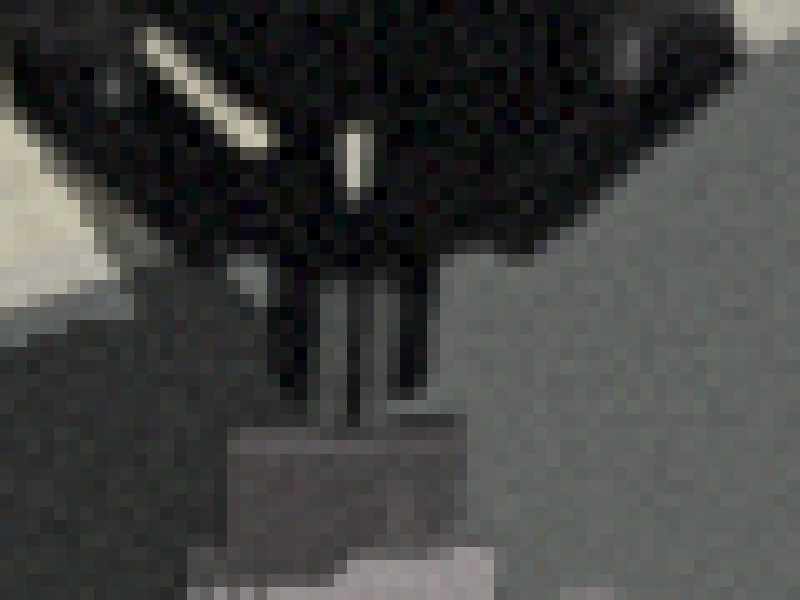

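The tips end at about z 128 by camera (row 216), so they are passing above the plate (z 110), even though the TCP reads 109. I'll back off and check the tool geometry.

>>> carry_out --commands '[0,0,-0.012,0,0,0,1,0,0,-0.025,0,0,0,1,0,0,-0.03,0,0,0,1,0,0,-0.03,0,0,0,1]'

```text
time: 5.22
tool_pos: [496.0, 36.1, 109.1]
tcp_rot: [-44.5, 89.9, -68.1]
ft_force: [0.4, -0.1, 0.1]
finger_gap: 0.1
```

```bash
python3 - <<'E'
from h import *
st();print([(k,getattr(r,k)) for k in dir(r) if k[0]!='_'])
p,d=optics.snapshot("scene");c=optics.calibration("scene")
for u in (306,308,310,312):
    print(u)
    for v in range(200,220,1):
        q=dpt(c,u,v,d[v,u]);print((v,int(p[v,u,0]),int((q-TH)@F),int((q-TH)@L),int(q[2])),end=" ")
E
```

```text
t 5.225 f,l,z -24.1 0.2 109.1 Force f,l,z 0.4 0.12 0.13 rot [-44.5  89.9 -68.1] gap 0.1
[('PlanningError', <class 'bench.PlanningError'>), ('nose_length', 22.0)]
306
(200, 22, -19, -8, 144) (201, 13, -15, -8, 144) (202, 4, -16, -8, 140) (203, 7, -14, -8, 139) (204, 8, -15, -8, 134) (205, 20, -15, -8, 131) (206, 47, -144, 7, -1) (207, 46, -139, 6, 0) (208, 43, -137, 6, -1) (209, 49, -132, 6, 0) (210, 43, -126, 5, 1) (211, 48, -124, 5, 0) (212, 39, -119, 5, 1) (213, 43, -116, 4, 0) (214, 44, -111, 4, 1) (215, 44, -109, 4, 0) (216, 84, -104, 3, 1) (217, 167, 1, -8, 107) (218, 158, 6, -9, 110) (219, 87, 5, -8, 105) 308
(200, 74, -10, -4, 152) (201, 76, -13, -4, 146) (202, 74, -15, -3, 141) (203, 73, -13, -3, 139) (204, 73, -9, -4, 140) (205, 70, -10, -3, 136) (206, 80, -13, -3, 130) (207, 69, -13, -3, 126) (208, 39, -134, 11, 1) (209, 45, -131, 11, 0) (210, 41, -128, 11, 0) (211, 45, -120, 10, 3) (212, 48, -120, 10, 0) (213, 42, -118, 10, -2) (214, 49, -109, 9, 4) (215, 48, -109, 9, 0) (216, 84, -105, 9, 0) (217, 169, 0, -3, 107) (218, 154, 5, -4, 108) (219, 78, 5, -4, 105) 310
(200, 27,
[... 210 characters left out ...]
-128, 16, 3) (210, 54, -127, 16, 0) (211, 44, -126, 16, -3) (212, 47, -121, 16, -1) (213, 44, -115, 15, 1) (214, 41, -108, 14, 4) (215, 40, -109, 15, 0) (216, 73, -1, 1, 108) (217, 153, 4, 0, 111) (218, 149, 7, 0, 110) (219, 83, 6, 0, 105) 312
(200, 79, -14, 5, 148) (201, 72, -10, 4, 149) (202, 69, -13, 5, 142) (203, 77, -12, 5, 140) (204, 79, -11, 5, 138) (205, 67, -11, 5, 134) (206, 74, -12, 5, 130) (207, 85, -12, 6, 127) (208, 93, -135, 22, 0) (209, 97, -133, 22, -1) (210, 103, -126, 21, 1) (211, 95, -122, 21, 1) (212, 86, -120, 21, 0) (213, 56, -113, 20, 2) (214, 40, -111, 20, 1) (215, 39, -109, 20, -1) (216, 67, 1, 5, 111) (217, 153, 3, 5, 109) (218, 129, 4, 5, 107) (219, 85, 5, 5, 104)
```

By camera the tips stop at z ≈ 126 with the mat visible below them, so tip z ≈ reported z + 17. I'll trust the camera, lower by 36 mm and verify.

>>> carry_out --commands '[0.015,0,0,0,0,0,1,0.03,0,0,0,0,0,1,0.036,0,0,0,0,0,1,0.036,0,0,0,0,0,1]'

```text
time: 5.78
tool_pos: [495.6, 35.9, 71.9]
tcp_rot: [-115.6, 89.9, -139.2]
ft_force: [0.3, -0.2, -0.1]
finger_gap: 0.3
```

```bash
python3 - <<'E'
from h import *
st()
p,d=optics.snapshot("scene");c=optics.calibration("scene")
for u in (308,312):
    print(u)
    for v in range(206,222,1):
        q=dpt(c,u,v,d[v,u]);print((v,int(p[v,u,0]),int((q-TH)@F),int((q-TH)@L),int(q[2])),end=" ")
E
```

```text
t 5.775 f,l,z -24.4 -0.2 71.9 Force f,l,z 0.38 -0.03 -0.09 rot [-115.6   89.9 -139.2] gap 0.3
308
(206, 17, -11, -3, 131) (207, 30, -9, -3, 130) (208, 48, -11, -3, 125) (209, 74, -9, -3, 124) (210, 69, -14, -2, 115) (211, 76, -14, -2, 112) (212, 77, -14, -2, 108) (213, 76, -13, -2, 106) (214, 71, -9, -2, 106) (215, 66, -12, -2, 100) (216, 93, -11, -2, 97) (217, 167, 2, -4, 109) (218, 150, 5, -4, 108) (219, 83, 5, -4, 105) (220, 81, 4, -3, 101) (221, 80, 5, -3, 98) 312
(206, 21, -11, 5, 131) (207, 33, -10, 5, 129) (208, 50, -11, 6, 124) (209, 60, -13, 6, 119) (210, 59, -14, 6, 115) (211, 54, -10, 6, 115) (212, 52, -14, 7, 108) (213, 47, -14, 7, 104) (214, 40, -18, 7, 97) (215, 37, -15, 7, 96) (216, 74, -2, 6, 106) (217, 147, 3, 5, 109) (218, 132, 6, 5, 109) (219, 85, 6, 5, 106) (220, 87, 4, 5, 100) (221, 86, 6, 5, 99)
```

The fingers are now really behind the plate. I'll push 24 mm slowly, which should give about 11 mm of saddle travel.

>>> carry_out --commands '[0,0,0.004,0,0,0,1,0,0,0.008,0,0,0,1,0,0,0.01,0,0,0,1,0,0,0.012,0,0,0,1,0,0,0.014,0,0,0,1,0,0,0.016,0,0,0,1,0,0,0.018,0,0,0,1,0,0,0.02,0,0,0,1,0,0,0.021,0,0,0,1,0,0,0.022,0,0,0,1,0,0,0.023,0,0,0,1,0,0,0.024,0,0,0,1]'

```text
time: 7.32
tool_pos: [518.1, 26.3, 72.6]
tcp_rot: [-83.4, 89.9, -106.9]
ft_force: [-3.9, 0.4, 0.6]
finger_gap: 0.4
```

```bash
python3 - <<'E'
from h import *
st()
E
```

```text
t 7.325 f,l,z 0.1 0.0 72.6 Force f,l,z -3.7 -1.14 0.59 rot [ -83.4   89.9 -106.9] gap 0.4
```

>>> carry_out --commands '[0,0,0.001,0,0,0,1,0,0,0.002,0,0,0,1,0,0,0.003,0,0,0,1,0,0,0.004,0,0,0,1,0,0,0.005,0,0,0,1]'

```text
time: 7.95
tool_pos: [522.8, 24.2, 72.6]
tcp_rot: [-83.6, 89.9, -107.2]
ft_force: [-2.8, 0.9, 1.8]
finger_gap: -0.2
```

```bash
python3 - <<'E'
from h import *
st()
p,d=optics.snapshot("scene");c=optics.calibration("scene");s=p[225:315,270:360,::-1];cv2.imwrite("pics/push2.png",cv2.resize(s,(720,720)[:2] if 0 else (600,600),interpolation=cv2.INTER_CUBIC))
P=np.array([dpt(c,i,j,d[j,i]) for j in range(200,310) for i in range(280,350) if d[j,i]>0]);f=(P-TH)@F;l=(P-TH)@L
m=(abs(abs(l)-14)<4)&(P[:,2]>80)&(P[:,2]<90)&(f>65)&(f<105);print("pins",np.sort(f[m]).round())
for lo,hi in((-27,-17),(17,27)):
  m=(l>lo)&(l<hi);print([(int(a),int(np.median(P[m&(f>=a)&(f<a+2),2]))) for a in range(90,190,2) if (m&(f>=a)&(f<a+2)).sum()>0])
E
```

```text
t 7.95 f,l,z 5.2 -0.0 72.6 Force f,l,z -2.93 -0.3 1.75 rot [ -83.6   89.9 -107.2] gap -0.2
pins [ 80.  83.  83.  84.  84.  85.  86.  86.  86.  86.  87.  88.  88.  88.
  91.  93.  93.  93.  94.  94.  94.  94.  95.  96.  96.  97.  97.  97.
  98.  99.  99.  99. 100. 101. 102. 102.]
[(90, 68), (92, 67), (94, 66), (96, 68), (98, 67), (100, 66), (102, 67), (104, 65), (106, 70), (112, 76), (114, 84), (116, 67), (118, 84), (120, 82), (122, 83), (124, 70), (126, 93), (128, 82), (130, 80), (132, 101), (134, 101), (136, 100), (138, 100), (140, 98), (142, 101), (144, 93), (146, 87), (148, 80), (150, 82), (152, 79), (154, 16), (156, 16), (158, 13), (160, 10), (162, 5), (164, 10), (166, 89), (168, 78), (170, 83), (172, 75), (174, 2), (176, 70), (178, 0), (180, 60), (182, 65), (184, 69), (186, 1), (188, 2)]
[(90, 76), (92, 68), (96, 88), (98, 83), (100, 88), (106, 82), (110, 83), (116, 99), (118, 94), (120, 93), (122, 90), (124, 89), (126, 96), (130, 99), (132, 100), (134, 95), (136, 102), (138, 98), (140, 91), (142, 100), (144, 89), (146, 99), (148, 92), (150, 91), (152, 79), (154, 81), (156, 17), (158, 12), (160, 11), (162, 10), (164, 12), (166, 7), (168, 78), (170, 80), (172, 76), (174, 3), (176, 2), (178, 3), (180, 61), (182, 70), (184, 70), (186, 1), (188, 0)]
```

View pics/push2.png

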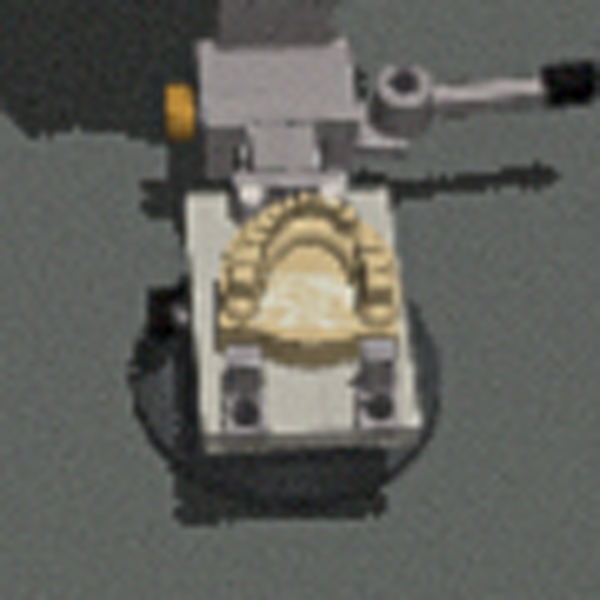

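The jaw (pins at (245,190) and (335,185)) is almost at the cast's front and the claws are just ahead of the heel. I'll creep with force checks.

>>> carry_out --commands '[0,0,0.001,0,0,0,1,0,0,0.002,0,0,0,1,0,0,0.003,0,0,0,1,0,0,0.003,0,0,0,1]'

```text
time: 8.5
tool_pos: [525.7, 22.9, 72.6]
tcp_rot: [-70.1, 89.9, -93.6]
ft_force: [-3.4, 0.0, 1.0]
finger_gap: 0.5
```

>>> carry_out --commands '[0,0,0.001,0,0,0,1,0,0,0.0015,0,0,0,1,0,0,0.0015,0,0,0,1]'

```text
time: 8.88
tool_pos: [527.2, 22.3, 72.6]
tcp_rot: [-67.6, 89.9, -91.2]
ft_force: [-3.6, -0.3, 1.2]
finger_gap: 0.0
```

>>> carry_out --commands '[0,0,0.001,0,0,0,1,0,0,0.0015,0,0,0,1,0,0,0.0015,0,0,0,1]'

```text
time: 9.25
tool_pos: [528.6, 21.6, 72.6]
tcp_rot: [-69.7, 89.9, -93.3]
ft_force: [-4.0, 0.6, 2.3]
finger_gap: 0.0
```

>>> carry_out --commands '[0,0,0.001,0,0,0,1,0,0,0.0015,0,0,0,1,0,0,0.0015,0,0,0,1]'

```text
time: 9.62
tool_pos: [530.0, 21.0, 72.6]
tcp_rot: [-64.7, 89.9, -88.3]
ft_force: [-4.1, 0.7, 2.2]
finger_gap: -0.1
```

>>> carry_out --commands '[0,0,0.001,0,0,0,1,0,0,0.001,0,0,0,1,0,0,0.001,0,0,0,1]'

```text
time: 10.0
tool_pos: [531.1, 20.6, 72.6]
tcp_rot: [-56.3, 89.9, -79.9]
ft_force: [-3.1, -0.3, 0.9]
finger_gap: -0.3
```

>>> carry_out --commands '[0,0,0.001,0,0,0,1,0,0,0.001,0,0,0,1,0,0,0.001,0,0,0,1]'

```text
time: 10.38
tool_pos: [532.0, 20.2, 72.6]
tcp_rot: [-57.7, 89.9, -81.3]
ft_force: [-3.9, 1.6, 1.7]
finger_gap: -0.2
```

>>> carry_out --commands '[0,0,0.001,0,0,0,1,0,0,0.001,0,0,0,1,0,0,0.001,0,0,0,1]'

```text
time: 10.75
tool_pos: [532.7, 19.8, 72.6]
tcp_rot: [-70.4, 89.9, -94.0]
ft_force: [-5.8, 0.1, 2.9]
finger_gap: -0.0
```

>>> carry_out --commands '[0,0,0.0007,0,0,0,1,0,0,0.0007,0,0,0,1,0,0,0.0007,0,0,0,1]'

```text
time: 11.12
tool_pos: [533.0, 19.7, 72.6]
tcp_rot: [-112.1, 89.9, -135.7]
ft_force: [-7.3, 1.5, 3.8]
finger_gap: -0.3
```

```bash
python3 - <<'E'
from h import *
st()
E
```

```text
t 11.125 f,l,z 16.3 0.0 72.6 Force f,l,z -7.29 -1.55 3.81 rot [-112.1   89.9 -135.7] gap -0.3
```

Force is rising. Two more small steps, aiming for about 12 N.

>>> carry_out --commands '[0,0,0.001,0,0,0,1,0,0,0.001,0,0,0,1,0,0,0.001,0,0,0,1]'

```text
time: 11.5
tool_pos: [533.2, 19.6, 72.6]
tcp_rot: [-140.7, 89.8, -164.3]
ft_force: [-9.4, 1.5, 5.6]
finger_gap: 0.3
```

```bash
python3 - <<'E'
from h import *
st()
E
```

```text
t 11.5 f,l,z 16.6 -0.0 72.6 Force f,l,z -9.24 -2.43 5.57 rot [-140.7   89.8 -164.3] gap 0.3
```

>>> carry_out --commands '[0,0,0.0014,0,0,0,1,0,0,0.0014,0,0,0,1,0,0,0.0014,0,0,0,1]'

```text
time: 11.88
tool_pos: [533.6, 19.5, 72.6]
tcp_rot: [-154.4, 89.7, -178.0]
ft_force: [-9.6, 2.9, 6.5]
finger_gap: 0.6
```

```bash
python3 - <<'E'
from h import *
st()
p,d=optics.snapshot("scene");s=p[225:315,270:360,::-1];cv2.imwrite("pics/home.png",cv2.resize(s,(600,600),interpolation=cv2.INTER_CUBIC))
E
```

```text
t 11.875 f,l,z 17.0 -0.0 72.6 Force f,l,z -10.0 -1.17 6.5 rot [-154.4   89.7 -178. ] gap 0.6
```

View pics/home.png

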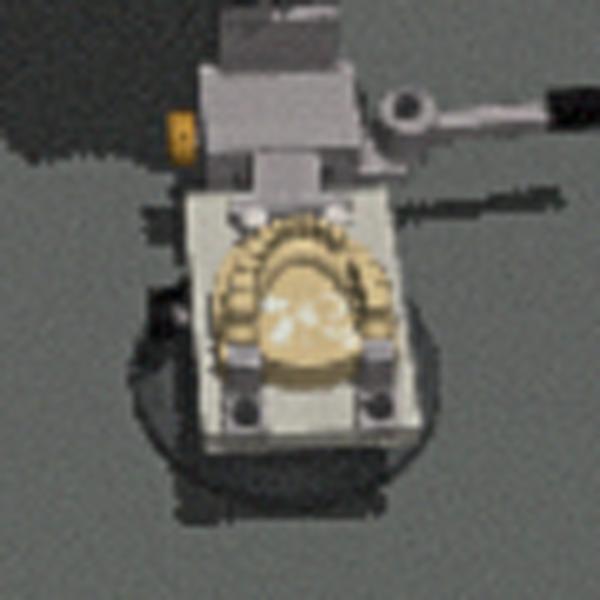

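The cast is square and up to both claws (heel at (240,350) and (380,345)), with the jaw on its front. One slightly firmer press and hold.

>>> carry_out --commands '[0,0,0.0018,0,0,0,1,0,0,0.0018,0,0,0,1,0,0,0.0018,0,0,0,1]'

```text
time: 12.3
tool_pos: [534.0, 19.2, 72.6]
tcp_rot: [-161.0, 89.6, 175.5]
ft_force: [-11.9, 2.8, 8.1]
finger_gap: -0.3
```

```bash
python3 - <<'E'
from h import *
st()
E
```

```text
t 12.3 f,l,z 17.4 -0.1 72.6 Force f,l,z -12.02 -2.2 8.14 rot [-161.    89.6  175.5] gap -0.3
```

12 N along the push: firm. Back off, raise, and locate the lever tip.

>>> carry_out --commands '[0,0,-0.01,0,0,0,1,0,0,-0.03,0,0,0,1,-0.04,0,-0.04,0,0,0,1,-0.07,0,-0.05,0,0,0,1,-0.07,0,-0.05,0,0,0,1]'

```text
time: 12.92
tool_pos: [490.9, 39.4, 146.2]
tcp_rot: [144.3, 90.0, 120.7]
ft_force: [0.7, -0.4, -0.4]
finger_gap: 0.0
```

```bash
python3 - <<'E'
from h import *
st()
p,d=optics.snapshot("scene");c=optics.calibration("scene")
g=p.max(2).astype(int);m=np.zeros(g.shape,bool);m[222:260,340:375]=g[222:260,340:375]<45
v,u=np.nonzero(m);print(len(u),u.mean(),v.mean(),u.min(),u.max(),v.min(),v.max())
P=np.array([dpt(c,a,b,d[b,a]) for a,b in zip(u,v) if d[b,a]>0]);P=P[P[:,2]>40];f=(P-TH)@F;l=(P-TH)@L;print("tip",f.mean(),l.mean(),P[:,2].mean(),f.min(),f.max(),l.min(),l.max(),np.percentile(P[:,2],[5,50,95]))
q=plane(c,u.mean(),v.mean(),70);print("plane70",(q-TH)@F,(q-TH)@L)
P=np.array([dpt(c,i,j,d[j,i]) for j in range(215,260) for i in range(290,375) if d[j,i]>0]);f=(P-TH)@F;l=(P-TH)@L
for lo in range(34,120,6):
  m=(l>lo)&(l<lo+6)&(P[:,2]>58)&(f>0)&(f<90)
  if m.sum():print(lo,"f",np.percentile(f[m],[5,50,95]).round(),"z",np.percentile(P[m,2],[5,95]).round())
m=(abs(l)<18)&(P[:,2]>90)&(P[:,2]<112)&(f>0)&(f<60);print("plate",np.percentile(f[m],[10,50,90]))
E
```

```text
t 12.925 f,l,z -30.1 1.1 146.2 Force f,l,z 0.85 -0.1 -0.42 rot [144.3  90.  120.7] gap 0.0
56 353.5892857142857 243.44642857142858 340 359 238 255
tip 46.951635212423966 107.5356946065221 69.28395124678757 42.049882537814526 51.05654431493828 98.42663539221876 116.2184747280468 [61.22952333 70.9547268  74.31812196]
plane70 56.70169172486736 101.07125944213911
34 f [46. 53. 87.] z [62. 75.]
40 f [42. 53. 59.] z [62. 76.]
46 f [42. 55. 60.] z [61. 77.]
52 f [43. 53. 58.] z [59. 74.]
58 f [44. 50. 53.] z [60. 70.]
64 f [45. 51. 53.] z [62. 69.]
70 f [46. 49. 51.] z [62. 69.]
76 f [48. 50. 52.] z [61. 71.]
82 f [43. 47. 52.] z [61. 69.]
88 f [45. 48. 52.] z [60. 71.]
94 f [42. 47. 49.] z [60. 73.]
100 f [43. 48. 50.] z [62. 75.]
106 f [43. 48. 50.] z [61. 74.]
112 f [44. 48. 50.] z [61. 75.]
118 f [44. 44. 44.] z [67. 67.]
plate [29.26331365 33.36321292 35.81258249]
```

>>> carry_out --commands '[0,0.05,0.02,0,0,0,1,0,0.103,0.04,0,0,0,1,0,0.103,0.04,0,0,0,1,0.04,0.103,0.04,0,0,0,1,0.08,0.103,0.04,0,0,0,1,0.105,0.103,0.04,0,0,0,1,0.105,0.103,0.04,0,0,0,1]'

```text
time: 13.85
tool_pos: [564.1, 116.7, 35.6]
tcp_rot: [-152.3, 89.5, -175.9]
ft_force: [-0.9, -0.9, 1.9]
finger_gap: 0.4
```

```bash
python3 - <<'E'
from h import *
st()
p,d=optics.snapshot("scene");s=p[185:275,290:390,::-1];cv2.imwrite("pics/lev1.png",cv2.resize(s,(600,540),interpolation=cv2.INTER_CUBIC))
c=optics.calibration("scene")
for l,z in((104,60),(96,62)):
  u,v=proj(c,hp(24,l,z));print(u,v)
P=np.array([dpt(c,i,j,d[j,i]) for j in range(195,262) for i in range(335,375) if d[j,i]>0]);f=(P-TH)@F;l=(P-TH)@L
m=(l>85)&(l<125)&(f>-5)&(f<38)&(P[:,2]>30)&(P[:,2]<110)
for z in range(30,110,6):
  k=m&(P[:,2]>z)&(P[:,2]<z+6)
  if k.sum():print(z,k.sum(),f[k].mean().round(),l[k].min().round(),l[k].max().round())
E
```

```text
t 13.85 f,l,z 6.0 101.3 35.6 Force f,l,z -0.47 -1.21 1.87 rot [-152.3   89.5 -175.9] gap 0.4
352.3738995196896 235.89569263138088
349.1738115091641 235.46390129893192
48 6 17.0 95.0 107.0
54 11 17.0 90.0 112.0
60 20 15.0 88.0 114.0
66 23 17.0 88.0 113.0
72 18 16.0 88.0 115.0
78 22 16.0 88.0 114.0
84 16 14.0 90.0 113.0
90 22 16.0 86.0 123.0
96 39 16.0 86.0 124.0
102 32 15.0 85.0 125.0
108 7 18.0 87.0 108.0
```

View pics/lev1.png

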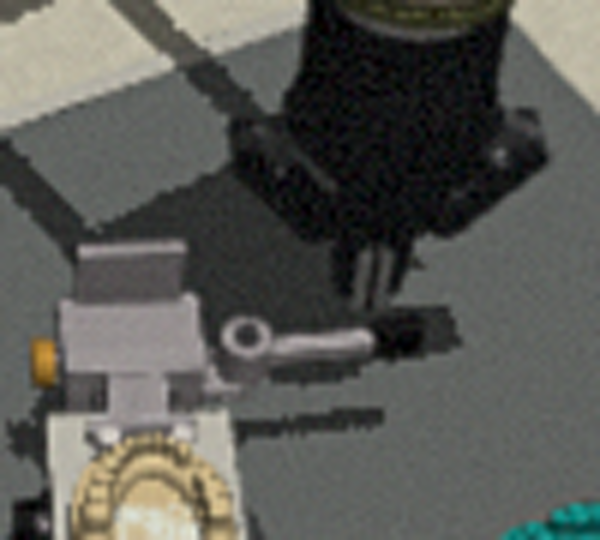

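The fingers (360,290) stand just behind the black tip (400,330), at the right height. I'll start the swing along an arc about the pin (f≈51, l≈46), up to about 30° forward.

>>> carry_out --commands '[-0.003,0.011,0.015,0,0,0,1,-0.003,0.012,0.022,0,0,0,1,-0.003,0.013,0.026,0,0,0,1,-0.003,0.013,0.03,0,0,0,1,-0.003,0.013,0.034,0,0,0,1,-0.003,0.0125,0.039,0,0,0,1,-0.003,0.012,0.044,0,0,0,1,-0.003,0.011,0.049,0,0,0,1,-0.003,0.0095,0.0535,0,0,0,1,-0.003,0.0075,0.058,0,0,0,1,-0.003,0.0075,0.058,0,0,0,1]'

```text
time: 15.28
tool_pos: [622.4, 100.3, 40.4]
tcp_rot: [-153.4, 89.7, -177.0]
ft_force: [-1.1, 0.1, -0.3]
finger_gap: -0.3
```

```bash
python3 - <<'E'
from h import *
st()
p,d=optics.snapshot("scene");s=p[195:305,280:390,::-1];cv2.imwrite("pics/lev2.png",cv2.resize(s,(600,600),interpolation=cv2.INTER_CUBIC))
E
```

```text
t 15.275 f,l,z 65.9 109.7 40.4 Force f,l,z -1.03 -0.39 -0.34 rot [-153.4   89.7 -177. ] gap -0.3
```

View pics/lev2.png

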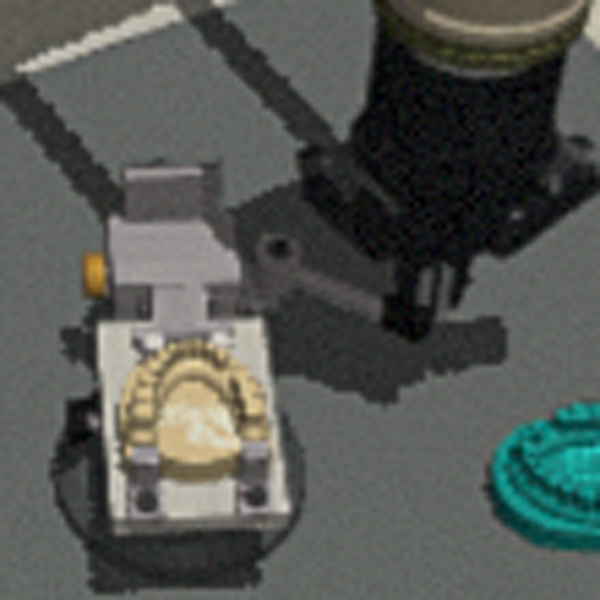

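The lever follows (tip now at (410,300)), pressed from behind by the fingers. On to about 80°.

>>> carry_out --commands '[0,-0.003,0.0035,0,0,0,1,0,-0.006,0.007,0,0,0,1,0,-0.009,0.011,0,0,0,1,0,-0.0125,0.0145,0,0,0,1,0,-0.016,0.018,0,0,0,1,0,-0.02,0.021,0,0,0,1,0,-0.024,0.0235,0,0,0,1,0,-0.0285,0.026,0,0,0,1,0,-0.033,0.028,0,0,0,1,0,-0.038,0.0295,0,0,0,1,0,-0.038,0.0295,0,0,0,1]'

```text
time: 16.7
tool_pos: [634.3, 53.1, 40.4]
tcp_rot: [-146.3, 89.7, -169.9]
ft_force: [0.3, 0.8, -1.0]
finger_gap: 0.2
```

```bash
python3 - <<'E'
from h import *
st()
E
```

```text
t 16.7 f,l,z 95.8 71.2 40.4 Force f,l,z -0.03 0.9 -1.03 rot [-146.3   89.7 -169.9] gap 0.2
```

>>> carry_out --commands '[0,-0.003,0.0005,0,0,0,1,0,-0.006,0.001,0,0,0,1,0,-0.008,0.001,0,0,0,1,0,-0.008,0.001,0,0,0,1]'

```text
time: 17.2
tool_pos: [632.5, 46.8, 40.5]
tcp_rot: [-173.5, 89.8, 162.9]
ft_force: [2.8, 9.6, -1.2]
finger_gap: -0.2
```

>>> carry_out --commands '[0,-0.001,0,0,0,0,1,0,-0.0015,0,0,0,0,1,0,-0.0015,0,0,0,0,1]'

```text
time: 17.58
tool_pos: [632.6, 46.9, 40.6]
tcp_rot: [149.0, 89.8, 125.4]
ft_force: [2.7, 10.7, -2.3]
finger_gap: 0.2
```

```bash
python3 - <<'E'
from h import *
st()
E
```

```text
t 17.575 f,l,z 96.7 64.8 40.6 Force f,l,z -1.86 10.85 -2.32 rot [149.   89.8 125.4] gap 0.2
```

A firm stop: 10.9 N with no further motion. Retreat sideways, raise, and check.

>>> carry_out --commands '[0,0.01,0,0,0,0,1,0,0.04,0,0,0,0,1,-0.05,0.08,0,0,0,0,1,-0.1,0.1,-0.03,0,0,0,1,-0.15,0.15,-0.06,0,0,0,1,-0.15,0.15,-0.06,0,0,0,1]'

```text
time: 18.32
tool_pos: [639.5, 210.8, 196.1]
tcp_rot: [67.5, 89.6, 44.1]
ft_force: [-0.6, -0.8, 0.4]
finger_gap: -0.2
```

```bash
python3 - <<'E'
from h import *
st()
p,d=optics.snapshot("scene");a=cv2.resize(p[205:305,275:355,::-1],(400,500),interpolation=cv2.INTER_CUBIC)
c=optics.calibration("scene")
t,dt=optics.snapshot("top");b=cv2.convertScaleAbs(cv2.resize(t[110:200,240:312,::-1],(400,500),interpolation=cv2.INTER_CUBIC),alpha=1.5)
cv2.imwrite("pics/end.png",np.hstack([a,b]))
P=np.array([dpt(c,i,j,d[j,i]) for j in range(205,305) for i in range(280,370) if d[j,i]>0]);f=(P-TH)@F;l=(P-TH)@L
for a in range(60,126,8):
  m=(f>a)&(f<a+8)&(P[:,2]>56)&(P[:,2]<78)&(l>38)&(l<75)
  if m.sum():print("lever f",a,"l",np.percentile(l[m],[10,50,90]).round(1),"n",m.sum())
ct=optics.calibration("top");P=np.array([dpt(ct,i,j,dt[j,i]) for j in range(110,200) for i in range(235,320) if dt[j,i]>0]);f=(P-TH)@F;l=(P-TH)@L
for a in range(60,126,8):
  m=(f>a)&(f<a+8)&(P[:,2]>56)&(P[:,2]<78)&(l>38)&(l<75)
  if m.sum():print("top lever f",a,"l",np.percentile(l[m],[10,50,90]).round(1),"n",m.sum())
E
```

```text
t 18.325 f,l,z 37.2 217.8 196.1 Force f,l,z -0.25 -0.93 0.37 rot [67.5 89.6 44.1] gap -0.2
lever f 60 l [44.1 46.8 49.4] n 8
lever f 68 l [43.3 47.8 50.1] n 11
lever f 76 l [42.9 44.8 49.5] n 10
lever f 84 l [44.1 46.9 49.3] n 9
lever f 92 l [42.8 44.7 48.3] n 7
lever f 100 l [42.  45.8 50.3] n 14
lever f 108 l [42.6 45.5 50. ] n 13
lever f 116 l [42.5 46.2 49.4] n 20
top lever f 60 l [42.1 45.3 48.6] n 9
top lever f 68 l [42.2 43.9 46.6] n 9
top lever f 76 l [40.7 43.9 46.4] n 8
top lever f 84 l [41.7 43.9 47.3] n 8
top lever f 92 l [40.5 44.2 46.5] n 11
top lever f 100 l [40.5 43.7 47.6] n 11
top lever f 108 l [40.2 43.5 47.5] n 11
top lever f 116 l [44.4 44.4 44.4] n 1
```

View pics/end.png

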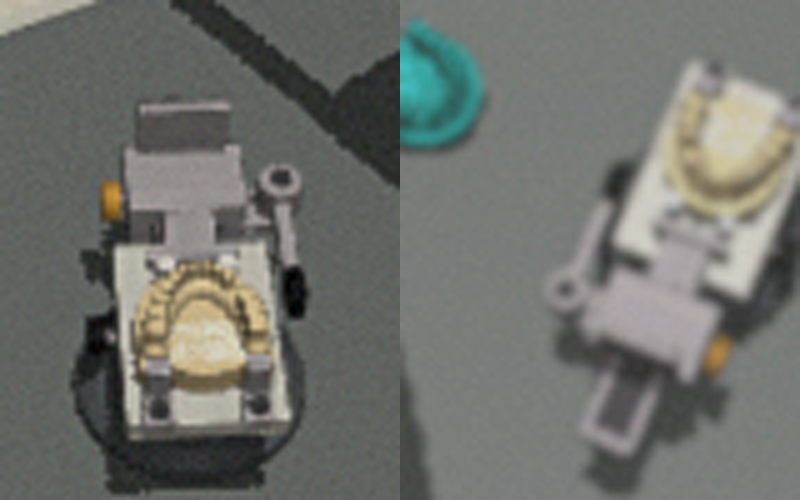

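The lever (black end at (293,290)) points straight forward, parallel to the rail in both views. The cast stands square against both claws, and the arm is clear. Handing in.

```bash
python3 -c "
from h import *
print(order.hand_in())"
```

```text
the job is handed in; nothing more can be done
None
```

I clamped the cream cast in the larger holder and handed the job in at about 18 s on the robot's clock. No verdict came back.

**What I did:** I pushed the saddle up by its thumb plate about 28 mm, until the push rose to 12 N with the cast square against both claws. I then backed off, swung the lever round its pin and pressed it at its stop. It took 10.9 N there with no further motion.

**Last checks:** Both camera views show the lever parallel to the rail, within 1–2° by depth. The cast stands flat and square against both claws, and the arm is clear. I never went near the wax knife, dish or bottle.

**What failed or disagreed:**
- **Tool height:** the reported height did not match the camera. The fingertips stood about 17 mm above the reported TCP instead of 22 mm below it. My first push therefore passed over the thumb plate without touching it. I used the camera height from then on.
- **Free travel:** the saddle needed about 28 mm where I had estimated about 20 mm, so I crept in by force.
- **Grip force:** I could not measure the jaw's final grip on the cast directly. From the stated spring and cam travel I expect about 20–25 N.

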